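# Set out the foundry's red patterns on their outline boards

### The arm

A 7-joint arm with a two-finger parallel gripper is mounted at the origin on the work surface. World frame = base frame: x ahead of the robot, y to its left, z up, the work surface at z = 0. Lengths are in mm, angles in degrees, forces in N, time in s.
With the tool pointing down it reaches from about 400 to 850 mm from the base axis. Payload 4.5 kg.
Tool frame: the origin (TCP) lies at the very end of the fingers, on their centre line; the grasp point (between the pads) lies 19 mm behind it; z points along the fingers, y is the line along which they close (so a half turn about z gives the same grasp; the last joint's range is limited). The gripper opens to 88 mm and grips with 3 to 60 N. Pads are 18 mm wide; open, the fingers measure 123 mm over their backs; the gripper's body (75 mm by 187 mm) begins 45 mm behind the grasp point.
Start: joints at [-68.365, 39.483, -11.15, 89.685, 9.013, 51.709, -12.324], TCP at [210.648, 588.456, 238.743] pointing down, gripper open.
Joint ranges: [-172.22, 172.22], [-26.19, 119.32], [-84.43, 86.54], [7.71, 146.69], [-57.33, 237.33], [2.42, 119.75], [-152.13, 152.13]. Speed limits (degrees/s): [147.25, 147.25, 180, 180, 180, 180, 180].

### API

Orientations are given as [roll, pitch, yaw] about the fixed x, y, z axes, in that order (R = Rz(yaw) Ry(pitch) Rx(roll)).
In Python, from rig import arm, cams gives the robot as it stands. The module is installed in compiled form; this text tells all that it offers.
- The arm moves only by the tool arm_command, never from a script. Its argument "plan" is a list of rows, each an object of numbers: "claw": the gripper's target within -1 to 1 (fully open at 1, half-way at 0, shut at -1); "dx", "dy", "dz": the shift along the tool's x, y, z in m; "wx", "wy", "wz": the turn, a rotation vector about the tool's x, y, z in degrees. In form: [{"claw": .., "dx": .., "dy": .., "dz": .., "wx": .., "wy": .., "wz": ..}, ...]. A call has 1 to 20 rows; each row shifts and turns the commanded pose from where the row before left it, along the tool's axes as they then stand; what a row does not reach is not made up. A row lasts 1/8 s, in which the tool goes at most 62.5 mm and 10.7 degrees, less where a joint would pass 70% of its speed; a pose out of reach is approached as far as the arm can. A call with a gripper value outside its range is refused whole. The fingers move at their own pace and stop on an object; the grip force is fixed at half the most. Time passes only in rows, so rows that do not move let the fingers close. It gives the time, the measured TCP pose, the force, the opening and the grip force at its end, in the units of the state.
- arm.state(): the state, without advancing time (a new reading comes with each control period).
- cams.get_image(name): name is "side" or "top" or "wrist"; returns the picture (400x640x3 uint8, red, green, blue); there is no depth.
- cams.camera_model(name): a dict with "K" (3x3 intrinsics, pixels), "pose" (4x4, takes a point from camera to world coordinates); the wrist camera has in their place "T_tool_cam" (4x4, takes a point from camera to tool coordinates, whose origin is the TCP and whose axes are the flange's). Camera axes: x right, y down, z forward; pixel columns grow to the right and rows downward; lengths in mm; the calibration is good to about 2 mm. A picture is of the moment at which its call begins: read the wrist's pose just before it. camera_model takes no time and is no camera call.
- arm.finish_job(): hands the job in; it is judged then, once.
The state is a dict: "clock": time; "joints": joint angles; "joint_vel": joint speeds; "tau": joint torques, N m; "eef_pos": TCP position; "orientation": TCP orientation; "force": force on the tool from outside, world axes, zero at the start; "torque": the same for the moment, N m; "opening": finger opening in mm; "grasp_force": force on a finger pad.
Only numpy, scipy, OpenCV 4.12 (cv2) and the standard library are available. Lean on these libraries where they do the work, as an engineer would, in place of code of your own. Each camera call takes 0.05 s, during which the arm holds its last target. There are 200 camera calls.

### The job

Put each of the four red wooden patterns on the plywood board that carries its own black outline, standing upright, centred on the outline and turned to match it. Leave the brass castings where they are.

Things in the scene. Friction and masses are not known exactly. Their poses are not given: they have to be found in the camera images.
- disc_pattern: Red-painted wooden moulding pattern (about 0.08 to 0.17 kg), round flange: disc 76 mm across and 12 mm thick, with an upright round hub in its middle, 30 mm in diameter, whose top is 50 mm above the underside. The same all round (any yaw is right). Origin: centre of the underside, z up. Loose, stands on the bench with any yaw.
- cross_pattern: Red-painted wooden moulding pattern (about 0.08 to 0.17 kg), four-armed cross: two crossing bars, each 80 mm long, 22 mm wide and 12 mm thick, along its x and y axes (round collar 36 mm across at the crossing), with an upright round hub in the middle, 28 mm in diameter, whose top is 50 mm above the underside. Looks the same at every quarter turn. Origin: centre of the underside, z up. Loose, stands on the bench with any yaw.
- block_pattern: Red-painted wooden moulding pattern (about 0.08 to 0.17 kg), bearing block: oblong foot 84 mm (x) by 52 mm (y), 12 mm thick, with an upright body on its middle, 46 mm (x) by 30 mm (y), whose top is 50 mm above the underside. Looks the same after a half turn. Origin: centre of the underside, z up. Loose, stands on the bench with any yaw.
- link_pattern: Red-painted wooden moulding pattern (about 0.08 to 0.17 kg), two-eyed link: two round ends 38 mm across and 24 mm tall, 64 mm apart along x (102 mm long overall), joined by a bar 18 mm wide (y) and 24 mm tall; the middle 40 mm of the bar (along x) stands up as an 18 mm wide rib to 40 mm above the underside: grip it across y. Looks the same after a half turn. Origin: centre of the underside, z up. Loose, stands on the bench with any yaw.
- disc_board: Plywood board lying fixed on the bench, 120 mm (x) by 90 mm (y), 8 mm thick, with the black painted outline of the disc pattern's foot at its centre: a filled circle 76 mm across (paint only, no recess). Origin: centre of the board's underside, at bench level; a pattern standing on it has its underside 8 mm above this origin.
- cross_board: Plywood board lying fixed on the bench, 120 mm (x) by 90 mm (y), 8 mm thick, with the black painted outline of the cross pattern's foot at its centre: a cross of two bars 80 by 22 mm along its x and y axes (paint only, no recess). Origin: centre of the board's underside, at bench level; a pattern standing on it has its underside 8 mm above this origin.
- block_board: Plywood board lying fixed on the bench, 120 mm (x) by 90 mm (y), 8 mm thick, with the black painted outline of the block pattern's foot at its centre: an 84 mm (x) by 52 mm (y) rectangle (paint only, no recess). Origin: centre of the board's underside, at bench level; a pattern standing on it has its underside 8 mm above this origin.
- link_board: Plywood board lying fixed on the bench, 120 mm (x) by 90 mm (y), 8 mm thick, with the black painted outline of the link pattern's foot at its centre: a dumb-bell 102 mm long (x) with round ends 38 mm across and a waist 18 mm wide (paint only, no recess). Origin: centre of the board's underside, at bench level; a pattern standing on it has its underside 8 mm above this origin.
- disc_casting: Brass-coloured metal casting of exactly the same shape and size as the red disc pattern, 0.68 kg. A bystander: leave it where it stands. Origin: centre of the underside, z up. Loose, stands on the bench with any yaw.
- cross_casting: Brass-coloured metal casting of exactly the same shape and size as the red cross pattern, 0.68 kg. A bystander: leave it where it stands. Origin: centre of the underside, z up. Loose, stands on the bench with any yaw.
Things that resemble listed ones, but are neither listed nor needed, are in the scene too. What is shaped like the block_pattern but pink or purple is not meant.

How it is judged (in metres and radians):
At the end, for the whole second after the job is handed in: Each red pattern stands upright (tilt under 0.08 rad), flat on its own board, centre within 12 mm of the board's; link and block within 0.2 rad of their outline (either way round), cross within 0.2 rad of any quarter turn; all released, at rest; each brass casting within 20 mm of its start (horizontal distance between disc_pattern and disc_board below 0.012 m and z of disc_pattern in the frame of disc_board between 0.005 and 0.011 m and angle between each of disc_pattern, cross_pattern, block_pattern, link_pattern's own z axis and vertical below 0.08 rad and linear speed of each of disc_pattern, cross_pattern, block_pattern, link_pattern below 0.02 m/s and angular speed of each of disc_pattern, cross_pattern, block_pattern, link_pattern below 0.2 rad/s and horizontal distance between cross_pattern and cross_board below 0.012 m and z of cross_pattern in the frame of cross_board between 0.005 and 0.011 m and (angle between the x axis of cross_pattern and the x axis of cross_board, either way round below 0.2 rad or angle between the x axis of cross_pattern and the x axis of cross_board, either way round above 1.3708 rad) and horizontal distance between block_pattern and block_board below 0.012 m and z of block_pattern in the frame of block_board between 0.005 and 0.011 m and angle between the x axis of block_pattern and the x axis of block_board, either way round below 0.2 rad and horizontal distance between link_pattern and link_board below 0.012 m and z of link_pattern in the frame of link_board between 0.005 and 0.011 m and angle between the x axis of link_pattern and the x axis of link_board, either way round below 0.2 rad and distance of each of disc_casting, cross_casting from where it was at the start of the episode below 0.02 m); the robot touches nothing.
It fails at once if a brass casting is shifted by more than 20 mm or tipped (distance of any of disc_casting, cross_casting from where it was at the start of the episode above 0.02 m or angle between any of disc_casting, cross_casting's own z axis and vertical above 0.3 rad).
It also fails if it takes over 115 s, if anything falls off the work surface, if the arm or the gripper's body presses on something with over 40 N, if the wrist force passes 120 N, or if a joint passes its speed limit or range.

## Working session

There is one attempt and no reset: what is moved stays moved. The work goes in short steps, Python scripts to look and compute and a tool call to move; the robot and the scene stay as the last step left them, time stands still between calls to the robot, and variables do not carry over. Pictures are saved under pics/ and viewed, at most 14 in all, crops included, and the job is handed in when it is done.

Besides the shell and the picture viewer there is one more tool, called after "Request:" as name([rows], argument=value, ...), one row to a line, values as JSON. arm_command: Moves the arm, as the interface text tells. Its arguments: {"type":"object","properties":{"plan":{"type":"array"}},"required":["plan"]}

```bash
mkdir -p pics
python3 - <<'E'
from rig import arm,cams
import cv2
s=arm.state();print(s)
for n in("top","side"):
    cv2.imwrite(f"pics/{n}0.png",cams.get_image(n)[:,:,::-1]);m=cams.camera_model(n);print(n,m)
print(cams.camera_model("wrist"))
E
```

```text
{'clock': 0.0, 'joints': array([-68.3653894 ,  39.53106457, -11.1422385 ,  89.74530798,
         9.01337191,  51.7103607 , -12.32612651]), 'joint_vel': array([0.07100351, 0.11016449, 0.07252016, 0.03344904, 0.05028995,
       0.07763631, 0.03547203]), 'tau': array([ 9.30068527e-04, -5.27570450e+01, -1.26661364e+00, -1.53426594e+01,
       -5.26714220e-02,  6.46336761e-03,  1.61907756e-04]), 'eef_pos': array([210.52393229, 587.79814269, 237.92994826]), 'orientation': array([-1.79895525e+02,  1.02236812e-02,  1.60303540e+02]), 'force': array([-0.07178611,  0.72764052,  0.23972364]), 'torque': array([-0.00396681, -0.06527953, -0.03240162]), 'grasp_force': 0.0, 'opening': 88.24747576861607}
top {'K': array([[376.54783296,   0.        , 320.78876117],
       [  0.        , 376.54783296, 195.78219965],
       [  0.        ,   0.        ,   1.        ]]), 'pose': array([[ 1.28083275e-02, -9.88479101e-01,  1.50814499e-01,
         4.06603204e+02],
       [-9.99910219e-01, -1.20678375e-02,  5.82419060e-03,
         9.63952889e+00],
       [-3.93708581e-03, -1.50875557e-01, -9.88544923e-01,
  
[... 443 characters left out ...]
19162e+02],
       [ 3.14155481e-04, -7.81914354e-01, -6.23385791e-01,
         6.72447539e+02],
       [ 0.00000000e+00,  0.00000000e+00,  0.00000000e+00,
         1.00000000e+00]])}
{'K': array([[328.40487826,   0.        , 318.30946319],
       [  0.        , 328.40487826, 197.34485069],
       [  0.        ,   0.        ,   1.        ]]), 'T_tool_cam': array([[-5.78434958e-04, -9.48615620e-01, -3.16430200e-01,
         8.19258196e+01],
       [ 9.99999785e-01, -6.46021723e-04,  1.08685779e-04,
        -1.24327329e+00],
       [-3.07521811e-04, -3.16430069e-01,  9.48615790e-01,
        -1.45658287e+02],
       [ 0.00000000e+00,  0.00000000e+00,  0.00000000e+00,
         1.00000000e+00]])}
```

View pics/top0.png

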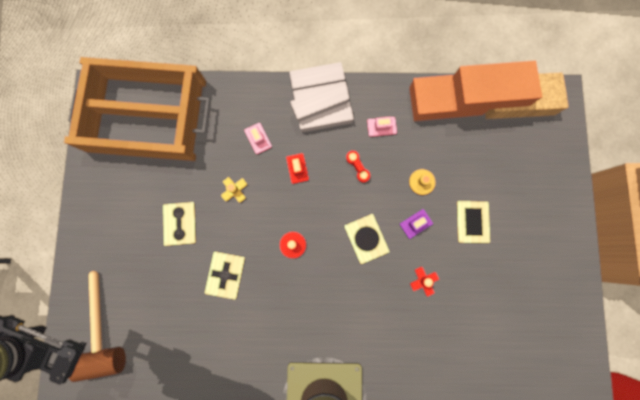

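View pics/side0.png

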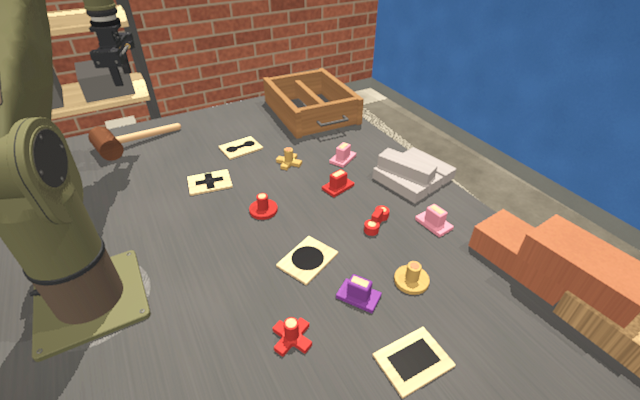

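The top view shows the four red patterns: block (297,168), link (358,166), disc (292,245) and cross (425,281).
- **Look-alikes:** pink blocks (258,138) and (382,126), purple block (417,224), brass cross (234,189), brass disc (422,181), and the brick-red bricks (480,90).
- **Boards:** link (179,223), cross (225,275), disc (367,238), block (474,221).
- **Choice:** the pure red ones. I'll check that in a close crop.

```bash
cat > h.py <<'E'
import numpy as np,cv2
from rig import arm,cams
from scipy.spatial.transform import Rotation as R
def snap(n):
    m=cams.camera_model(n)
    if n=="wrist":
        s=arm.state();T=np.eye(4);T[:3,:3]=R.from_euler('xyz',s['orientation'],degrees=True).as_matrix();T[:3,3]=s['eef_pos'];P=T@m['T_tool_cam']
    else:P=m['pose']
    return cams.get_image(n),m['K'],P
def ray(px,K,P,z):
    px=np.asarray(px,float).reshape(-1,2)
    d=np.c_[px,np.ones(len(px))]@np.linalg.inv(K).T@P[:3,:3].T
    return (P[:3,3]+d*((z-P[2,3])/d[:,2])[:,None])[:,:2]
def proj(p,K,P):
    c=P[:3,:3].T@(np.asarray(p,float)-P[:3,3]);c=K@c;return c[:2]/c[2]
def mask(im,col):
    h=cv2.cvtColor(im,cv2.COLOR_RGB2HSV);H,S,V=[h[...,i].astype(int) for i in range(3)]
    if col=='red':return (((H<6)|(H>174))&(S>190)&(V>90)).astype(np.uint8)
    if col=='ply':return ((H>18)&(H<36)&(S>40)&(S<130)&(V>150)).astype(np.uint8)
    if col=='black':return (V<55).astype(np.uint8)
def blobs(m,amin,amax=1e9):
    cs,_=cv2.findContours(m,cv2.RETR_EXTERNAL,cv2.CHAIN_APPROX_NONE)
    return [c[:,0,:] for c in cs if amin<=cv2.contourArea(c)<=amax]
E
python3 - <<'E'
from h import *
im,K,P=snap("top")
r=im[110:310,150:500]
cv2.imwrite("pics/crop.png",cv2.resize(r,(700,400),interpolation=cv2.INTER_CUBIC)[:,:,::-1])
for col,a in(('red',100),('ply',500)):
  for c in blobs(mask(im,col),a):
    if col=='ply':
      q=ray(c,K,P,8.)
    else:q=ray(c,K,P,12.)
    b=cv2.minAreaRect(q.astype(np.float32))
    print(col,c.mean(0).round(),np.round(b[0],1),np.round(b[1],1),round(b[2],1))
E
```

```text
red [625. 388.] [  56.4 -828.9] [72.8 67.1] 89.6
red [424. 281.] [ 331.4 -282.4] [63.9 60.4] 67.7
red [293. 245.] [430.8  96.6] [66.4 67.1] 0.7
red [297. 168.] [657.6  87.8] [79.3 46.6] 13.6
ply [323. 378.] [57.2  3.1] [ 93.8 205.5] 0.8
ply [224. 275.] [341.1 292. ] [ 98.  127.8] 80.5
ply [366. 238.] [ 451.7 -118.4] [127.2  98.6] 23.6
ply [179. 223.] [488.6 434.5] [128.6  97.7] 4.6
ply [473. 222.] [ 504.9 -432.8] [127.   99.8] 0.0
```

View pics/crop.png

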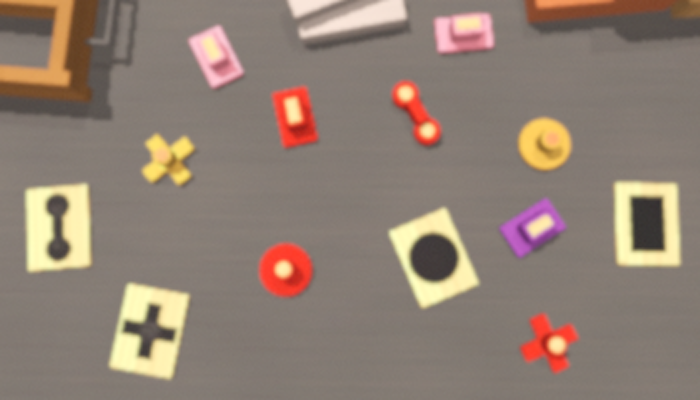

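The crop confirms the saturated red pieces: block (295,117), link (417,113), disc (285,270) and cross (550,343). Pink, purple and brass are excluded. The disc goes first.

Request:
arm_command([
  {"claw": 1, "dx": -0.0373, "dy": -0.0388, "dz": 0.004},
  {"claw": 1, "dx": -0.0373, "dy": -0.0388, "dz": 0.004},
  {"claw": 1, "dx": -0.0373, "dy": -0.0388, "dz": 0.004},
  {"claw": 1, "dx": -0.0373, "dy": -0.0388, "dz": 0.004},
  {"claw": 1, "dx": -0.0373, "dy": -0.0388, "dz": 0.004},
  {"claw": 1, "dx": -0.0373, "dy": -0.0388, "dz": 0.004},
  {"claw": 1, "dx": -0.0373, "dy": -0.0388, "dz": 0.004},
  {"claw": 1, "dx": -0.0373, "dy": -0.0388, "dz": 0.004},
  {"claw": 1, "dx": -0.0373, "dy": -0.0388, "dz": 0.004},
  {"claw": 1, "dx": -0.0373, "dy": -0.0388, "dz": 0.004},
  {"claw": 1},
  {"claw": 1},
])

```text
invalid input
```

Request:
arm_command([
  {"claw": 1, "dx": -0.0373, "dy": -0.0388, "dz": 0.004, "wx": 0, "wy": 0, "wz": 0},
  {"claw": 1, "dx": -0.0373, "dy": -0.0388, "dz": 0.004, "wx": 0, "wy": 0, "wz": 0},
  {"claw": 1, "dx": -0.0373, "dy": -0.0388, "dz": 0.004, "wx": 0, "wy": 0, "wz": 0},
  {"claw": 1, "dx": -0.0373, "dy": -0.0388, "dz": 0.004, "wx": 0, "wy": 0, "wz": 0},
  {"claw": 1, "dx": -0.0373, "dy": -0.0388, "dz": 0.004, "wx": 0, "wy": 0, "wz": 0},
  {"claw": 1, "dx": -0.0373, "dy": -0.0388, "dz": 0.004, "wx": 0, "wy": 0, "wz": 0},
  {"claw": 1, "dx": -0.0373, "dy": -0.0388, "dz": 0.004, "wx": 0, "wy": 0, "wz": 0},
  {"claw": 1, "dx": -0.0373, "dy": -0.0388, "dz": 0.004, "wx": 0, "wy": 0, "wz": 0},
  {"claw": 1, "dx": -0.0373, "dy": -0.0388, "dz": 0.004, "wx": 0, "wy": 0, "wz": 0},
  {"claw": 1, "dx": -0.0373, "dy": -0.0388, "dz": 0.004, "wx": 0, "wy": 0, "wz": 0},
  {"claw": 1, "dx": 0, "dy": 0, "dz": 0, "wx": 0, "wy": 0, "wz": 0},
])

```text
clock: 1.52
eef_pos: [432.1, 92.5, 198.2]
orientation: [-179.9, 0.0, 159.8]
force: [-1.3, 0.3, 0.6]
opening: 88.3
grasp_force: 0.0
```

```bash
cat >> h.py <<'E'
def go(x,y,z,yaw=None):
    "shift in the tool's axes (m) and turn left to do (deg, applied after the shift)"
    s=arm.state();Rm=R.from_euler('xyz',s['orientation'],degrees=True)
    d=Rm.inv().apply(np.array([x,y,z])-s['eef_pos'])/1000
    w=0 if yaw is None else -((yaw-s['orientation'][2]+90)%180-90)
    print("at",s['eef_pos'].round(1),s['orientation'].round(1),"d",d.round(4),"wz",round(w,1),"q",s['joints'].round(0))
E
python3 - <<'E'
from h import *
im,K,P=snap("wrist");cv2.imwrite("pics/w1.png",im[:,:,::-1])
for c in blobs(mask(im,'red'),800):
    q=ray(c,K,P,12.);b=cv2.minAreaRect(q.astype(np.float32));e=cv2.minEnclosingCircle(q.astype(np.float32))
    print(c.mean(0).round(),np.round(b[0],1),np.round(b[1],1),round(b[2],1),np.round(e[0],1),e[1])
go(431,97,18)
E
```

```text
[317. 151.] [416.2  96.7] [52.2 59.6] 33.7 [416.4  96.3] 34.69074249267578
at [431.5  95.4 198.4] [-180.   -0.  160.] d [0.001  0.0014 0.1804] wz 0 q [ -9.  31. -15. 122.  16.  29.  34.]
```

View pics/w1.png

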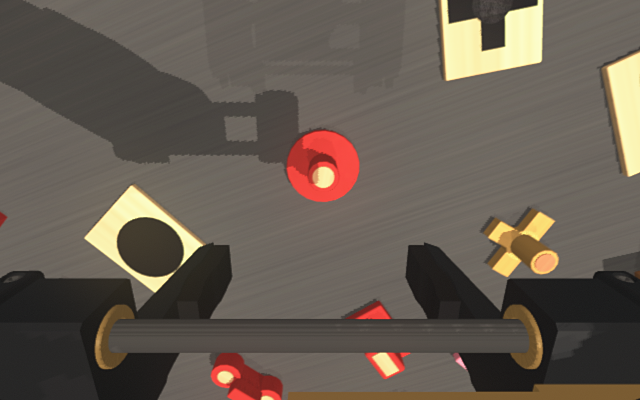

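The wrist view shows the red disc at (323,166), clear of its neighbours, with the gripper open. My red mask is too strict on saturation, so I'll loosen it.

```bash
sed -i 's/S>190)&(V>90)/S>150)\&(V>60)/' h.py
python3 - <<'E'
from h import *
im,K,P=snap("wrist")
for c in blobs(mask(im,'red'),800):
    q=ray(c,K,P,10.);b=cv2.minAreaRect(q.astype(np.float32));e=cv2.minEnclosingCircle(q.astype(np.float32))
    print(c.mean(0).round(),np.round(b[0],1),np.round(b[1],1),round(b[2],1),np.round(e[0],1),e[1])
for c in blobs(mask(im,'ply'),800):
    q=ray(c,K,P,8.);b=cv2.minAreaRect(q.astype(np.float32));print('ply',c.mean(0).round(),np.round(b[0],1),np.round(b[1],1),round(b[2],1))
# hub top
h=cv2.cvtColor(im,cv2.COLOR_RGB2HSV)[150:200,295:350];m=((h[...,1]<130)&(h[...,2]>180)).astype(np.uint8)
M=cv2.moments(m,True);c=(295+M['m10']/M['m00'],150+M['m01']/M['m00']);print('hubtop',c,ray(c,K,P,50.))
E
```

```text
[242. 381.] [657.6 -94. ] [91.7 77.7] 70.0 [661.4 -88.4] 52.451053619384766
[320. 167.] [429.1  96.2] [74.4 74.6] 70.0 [429.1  96.1] 38.242977142333984
ply [139. 241.] [ 441.7 -123.4] [101.8  90.7] 23.6
ply [626. 115.] [490.2 405.2] [119.5  33.5] 5.5
ply [485.  40.] [363.3 286.9] [89.8 71.4] 80.3
hubtop (320.45714285714286, 179.0) [[430.07001964  96.68810782]]
```

Request:
arm_command([
  {"claw": 1, "dx": 0.002, "dy": 0, "dz": 0.045, "wx": 0, "wy": 0, "wz": 0},
  {"claw": 1, "dx": 0, "dy": 0, "dz": 0.045, "wx": 0, "wy": 0, "wz": 0},
  {"claw": 1, "dx": 0, "dy": 0, "dz": 0.045, "wx": 0, "wy": 0, "wz": 0},
  {"claw": 1, "dx": 0, "dy": 0, "dz": 0.03, "wx": 0, "wy": 0, "wz": 0},
  {"claw": 1, "dx": 0, "dy": 0, "dz": 0.015, "wx": 0, "wy": 0, "wz": 0},
  {"claw": -1, "dx": 0, "dy": 0, "dz": 0, "wx": 0, "wy": 0, "wz": 0},
  {"claw": -1, "dx": 0, "dy": 0, "dz": 0, "wx": 0, "wy": 0, "wz": 0},
  {"claw": -1, "dx": 0, "dy": 0, "dz": 0, "wx": 0, "wy": 0, "wz": 0},
  {"claw": -1, "dx": 0, "dy": 0, "dz": 0, "wx": 0, "wy": 0, "wz": 0},
  {"claw": -1, "dx": 0, "dy": 0, "dz": 0, "wx": 0, "wy": 0, "wz": 0},
  {"claw": -1, "dx": 0, "dy": 0, "dz": 0, "wx": 0, "wy": 0, "wz": 0},
])

```text
clock: 3.0
eef_pos: [433.3, 97.6, 30.8]
orientation: [-179.7, -0.2, 160.3]
force: [0.1, -2.1, 1.0]
opening: 30.6
grasp_force: 0.7
```

Request:
arm_command([
  {"claw": 0.2, "dx": 0, "dy": 0, "dz": 0, "wx": 0, "wy": 0, "wz": 0},
  {"claw": 0.2, "dx": 0.003, "dy": 0, "dz": 0.006, "wx": 0, "wy": 0, "wz": 0},
  {"claw": 0.2, "dx": 0, "dy": 0, "dz": 0.006, "wx": 0, "wy": 0, "wz": 0},
  {"claw": -1, "dx": 0, "dy": 0, "dz": 0, "wx": 0, "wy": 0, "wz": 0},
  {"claw": -1, "dx": 0, "dy": 0, "dz": 0, "wx": 0, "wy": 0, "wz": 0},
  {"claw": -1, "dx": 0, "dy": 0, "dz": 0, "wx": 0, "wy": 0, "wz": 0},
  {"claw": -1, "dx": 0, "dy": 0, "dz": 0, "wx": 0, "wy": 0, "wz": 0},
])

```text
clock: 3.88
eef_pos: [431.7, 99.2, 20.6]
orientation: [-179.6, -0.3, 160.3]
force: [0.2, -0.8, 0.2]
opening: 29.4
grasp_force: 30.0
```

Request:
arm_command([
  {"claw": -1, "dx": 0, "dy": 0, "dz": -0.02, "wx": 0, "wy": 0, "wz": 0},
  {"claw": -1, "dx": 0, "dy": 0, "dz": -0.03, "wx": 0, "wy": 0, "wz": 0},
  {"claw": -1, "dx": 0, "dy": 0, "dz": -0.03, "wx": 0, "wy": 0, "wz": 0},
  {"claw": -1, "dx": 0, "dy": 0, "dz": 0, "wx": 0, "wy": 0, "wz": 0},
  {"claw": -1, "dx": 0, "dy": 0, "dz": 0, "wx": 0, "wy": 0, "wz": 0},
])

```text
clock: 4.5
eef_pos: [433.8, 99.0, 93.9]
orientation: [-179.7, 0.1, 160.2]
force: [-0.5, -1.0, -1.9]
opening: 29.2
grasp_force: 30.0
```

Run:
```python
from h import *
go(451.7,-118.4,29.5)
```

```text
at [433.8  99.   93.9] [-1.797e+02  1.000e-01  1.602e+02] d [-0.0903 -0.1982  0.0656] wz 0 q [ -3.  44. -26. 126.  57.  22.  -7.]
```

Request:
arm_command([
  {"claw": -1, "dx": -0.015, "dy": -0.033, "dz": 0, "wx": 0, "wy": 0, "wz": 0},
  {"claw": -1, "dx": -0.015, "dy": -0.033, "dz": 0, "wx": 0, "wy": 0, "wz": 0},
  {"claw": -1, "dx": -0.015, "dy": -0.033, "dz": 0, "wx": 0, "wy": 0, "wz": 0},
  {"claw": -1, "dx": -0.015, "dy": -0.033, "dz": 0, "wx": 0, "wy": 0, "wz": 0},
  {"claw": -1, "dx": -0.015, "dy": -0.033, "dz": 0, "wx": 0, "wy": 0, "wz": 0},
  {"claw": -1, "dx": -0.015, "dy": -0.033, "dz": 0, "wx": 0, "wy": 0, "wz": 0},
  {"claw": -1, "dx": 0, "dy": 0, "dz": 0.02, "wx": 0, "wy": 0, "wz": 0},
  {"claw": -1, "dx": 0, "dy": 0, "dz": 0, "wx": 0, "wy": 0, "wz": 0},
  {"claw": -1, "dx": 0, "dy": 0, "dz": 0, "wx": 0, "wy": 0, "wz": 0},
])

```text
clock: 5.62
eef_pos: [451.6, -116.5, 75.2]
orientation: [-179.7, 0.0, 160.4]
force: [0.3, 0.6, -0.2]
opening: 29.4
grasp_force: 30.0
```

Run:
```python
from h import *
go(451.7,-118.4,29.5)
im,K,P=snap("top")
for col,a in(('red',100),('ply',500)):
  for c in blobs(mask(im,col),a):
    q=ray(c,K,P,8. if col=='ply' else 12.)
    b=cv2.minAreaRect(q.astype(np.float32));print(col,c.mean(0).round(),np.round(b[0],1),np.round(b[1],1),round(b[2],1))
im,K,P=snap("wrist");cv2.imwrite("pics/w2.png",im[:,:,::-1])
```

```text
at [ 451.6 -116.5   75.2] [-179.7    0.   160.4] d [-0.0007 -0.0015  0.0457] wz 0 q [ 25.  48. -28. 123.  59.  24.  19.]
red [625. 387.] [  56.8 -827.9] [67.2 75.7] 0.2
red [422. 284.] [ 324.7 -279.7] [68.4 55.5] 68.9
red [297. 168.] [658.5  88.3] [85.4 52.1] 13.3
red [358. 166.] [666.4 -93.1] [103.2  38.7] 30.8
ply [322. 378.] [57.2  3.1] [ 93.8 205.5] 0.8
ply [560. 297.] [ 294.5 -678.8] [129.9 125.1] 86.1
ply [224. 275.] [341.  292.1] [ 98.3 127.9] 80.5
ply [178. 223.] [488.6 434.5] [128.8  97.6] 4.4
ply [474. 215.] [ 516.2 -433. ] [ 99.7 103.8] 87.6
```

View pics/w2.png

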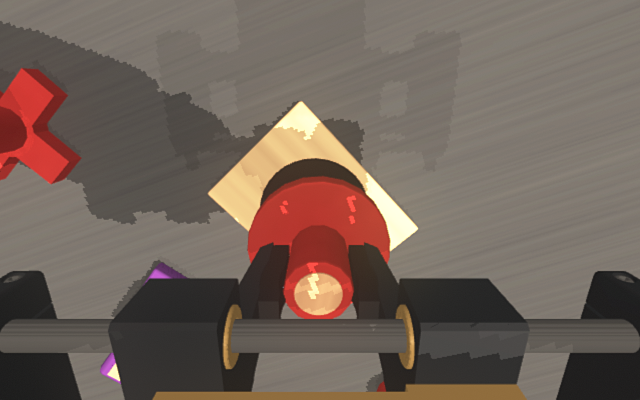

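The disc is held upright over its board, with the outline's far edge visible at (312,165). Now I'll lower it and release.

Request:
arm_command([
  {"claw": -1, "dx": -0.001, "dy": -0.001, "dz": 0.02, "wx": 0, "wy": 0, "wz": 0},
  {"claw": -1, "dx": 0, "dy": 0, "dz": 0.015, "wx": 0, "wy": 0, "wz": 0},
  {"claw": -1, "dx": 0, "dy": 0, "dz": 0.006, "wx": 0, "wy": 0, "wz": 0},
  {"claw": -1, "dx": 0, "dy": 0, "dz": 0.003, "wx": 0, "wy": 0, "wz": 0},
  {"claw": -1, "dx": 0, "dy": 0, "dz": 0, "wx": 0, "wy": 0, "wz": 0},
  {"claw": -1, "dx": 0, "dy": 0, "dz": 0, "wx": 0, "wy": 0, "wz": 0},
])

```text
clock: 6.48
eef_pos: [452.7, -119.0, 31.9]
orientation: [-179.7, 0.1, 160.3]
force: [0.2, 0.3, -1.7]
opening: 29.3
grasp_force: 30.0
```

Request:
arm_command([
  {"claw": -1, "dx": 0, "dy": 0, "dz": 0.002, "wx": 0, "wy": 0, "wz": 0},
  {"claw": 0.2, "dx": 0, "dy": 0, "dz": 0, "wx": 0, "wy": 0, "wz": 0},
  {"claw": 0.2, "dx": 0, "dy": 0, "dz": 0, "wx": 0, "wy": 0, "wz": 0},
  {"claw": 0.2, "dx": 0, "dy": 0, "dz": 0, "wx": 0, "wy": 0, "wz": 0},
  {"claw": 1, "dx": 0, "dy": 0, "dz": -0.03, "wx": 0, "wy": 0, "wz": 0},
  {"claw": 1, "dx": 0, "dy": 0, "dz": -0.04, "wx": 0, "wy": 0, "wz": 0},
  {"claw": 1, "dx": 0, "dy": 0, "dz": -0.04, "wx": 0, "wy": 0, "wz": 0},
  {"claw": 1, "dx": 0, "dy": 0, "dz": -0.03, "wx": 0, "wy": 0, "wz": 0},
  {"claw": 1, "dx": 0, "dy": 0, "dz": 0, "wx": 0, "wy": 0, "wz": 0},
])

```text
clock: 7.6
eef_pos: [453.6, -118.4, 171.2]
orientation: [-179.8, 0.3, 160.2]
force: [0.4, -0.9, 0.2]
opening: 88.1
grasp_force: 0.0
```

```bash
cat >> h.py <<'E'
def meas(n="wrist",zr=10.,zb=8.,amin=800,save=None):
    im,K,P=snap(n)
    if save:cv2.imwrite(save,im[:,:,::-1])
    for col,z in(('red',zr),('ply',zb)):
        for c in blobs(mask(im,col),amin):
            q=ray(c,K,P,z).astype(np.float32);b=cv2.minAreaRect(q)
            edge=c.min()<2 or c[:,0].max()>637 or c[:,1].max()>397
            print(col,'EDGE' if edge else '',c.mean(0).round(),np.round(b[0],1),np.round(b[1],1),round(b[2],1))
    return im,K,P
E
python3 - <<'E'
from h import *
im,K,P=meas()
go(330,-281,20)
E
```

```text
red  [556. 266.] [636.2  80.9] [53.  54.1] 13.0
red  [318. 175.] [ 452.5 -120.4] [75.6 76.6] 70.2
red  [100. 111.] [ 329.9 -287. ] [84.2 71.4] 70.2
ply  [ 59. 268.] [ 460.  -422.2] [68.7 33.7] 87.9
ply  [320. 169.] [ 450.2 -120.2] [119.  90.] 23.6
at [ 452.7 -118.6  170. ] [-179.7    0.2  160.2] d [ 0.061  -0.1936  0.1508] wz 0 q [ 34.  39. -40. 119.  43.  37.  34.]
```

Request:
arm_command([
  {"claw": 1, "dx": 0.012, "dy": -0.039, "dz": 0, "wx": 0, "wy": 0, "wz": 0},
  {"claw": 1, "dx": 0.012, "dy": -0.039, "dz": 0, "wx": 0, "wy": 0, "wz": 0},
  {"claw": 1, "dx": 0.012, "dy": -0.039, "dz": 0, "wx": 0, "wy": 0, "wz": 0},
  {"claw": 1, "dx": 0.012, "dy": -0.039, "dz": 0, "wx": 0, "wy": 0, "wz": 0},
  {"claw": 1, "dx": 0.012, "dy": -0.039, "dz": 0, "wx": 0, "wy": 0, "wz": 0},
  {"claw": 1, "dx": 0, "dy": 0, "dz": 0, "wx": 0, "wy": 0, "wz": 0},
  {"claw": 1, "dx": 0, "dy": 0, "dz": 0, "wx": 0, "wy": 0, "wz": 0},
])

```text
clock: 8.52
eef_pos: [330.3, -280.7, 169.8]
orientation: [-179.8, 0.0, 160.3]
force: [0.3, -0.2, 0.1]
opening: 87.9
grasp_force: 0.0
```

Run:
```python
from h import *
im,K,P=meas(save="pics/w3.png")
for c in blobs(mask(im,'red'),800):
    q=ray(c,K,P,12.);k=cv2.convexHull(q.astype(np.float32))[:,0]
    ctr=np.array(cv2.minAreaRect(q.astype(np.float32))[0]);d=q-ctr;r=np.hypot(*d.T)
    sel=r>33;a=np.angle(np.mean(np.exp(4j*np.arctan2(d[sel,1],d[sel,0]))))/4
    print(ctr,'arm angle mod 90',np.degrees(a)%90)
go(330,-287,20)
```

```text
red  [515. 238.] [ 456.2 -114.2] [90.  79.4] 70.4
red  [316. 179.] [ 330.6 -285.3] [71.8 73. ] 69.4
ply EDGE [254. 375.] [ 525.  -434.9] [90.9 78.9] 89.2
ply  [516. 226.] [ 450.2 -120.7] [120.3  90.3] 23.6
[ 454.91156006 -115.07115936] arm angle mod 90 79.74994300968386
[ 330.08862305 -285.11712646] arm angle mod 90 24.569351322865764
at [ 330.8 -280.4  170. ] [-1.798e+02  1.000e-01  1.604e+02] d [-0.0012 -0.0059  0.15  ] wz 0 q [ 60.  38. -41. 125.  46.  34.  55.]
```

View pics/w3.png

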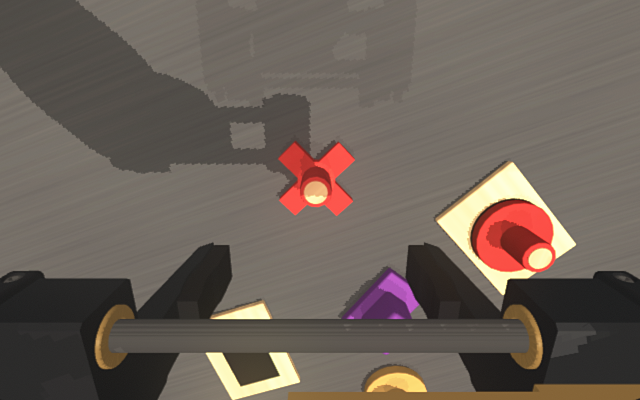

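The cross is at (316,179) with its arms diagonal in the image. The disc stands upright on its outline at (515,235). Next I'll grip the cross hub.

Request:
arm_command([
  {"claw": 1, "dx": -0.001, "dy": -0.0045, "dz": 0.03, "wx": 0, "wy": 0, "wz": 0},
  {"claw": 1, "dx": 0, "dy": 0, "dz": 0.03, "wx": 0, "wy": 0, "wz": 0},
  {"claw": 1, "dx": 0, "dy": 0, "dz": 0.03, "wx": 0, "wy": 0, "wz": 0},
  {"claw": 1, "dx": 0, "dy": 0, "dz": 0.03, "wx": 0, "wy": 0, "wz": 0},
  {"claw": 1, "dx": 0, "dy": 0, "dz": 0.02, "wx": 0, "wy": 0, "wz": 0},
  {"claw": 1, "dx": 0, "dy": 0, "dz": 0.01, "wx": 0, "wy": 0, "wz": 0},
  {"claw": 1, "dx": 0, "dy": 0, "dz": 0, "wx": 0, "wy": 0, "wz": 0},
])

```text
clock: 9.45
eef_pos: [330.4, -285.2, 19.7]
orientation: [-179.8, 0.0, 160.4]
force: [0.0, 0.4, -0.8]
opening: 88.0
grasp_force: 0.0
```

Request:
arm_command([
  {"claw": -1, "dx": 0, "dy": 0, "dz": 0, "wx": 0, "wy": 0, "wz": 0},
  {"claw": -1, "dx": 0, "dy": 0, "dz": 0, "wx": 0, "wy": 0, "wz": 0},
  {"claw": -1, "dx": 0, "dy": 0, "dz": 0, "wx": 0, "wy": 0, "wz": 0},
  {"claw": -1, "dx": 0, "dy": 0, "dz": 0, "wx": 0, "wy": 0, "wz": 0},
  {"claw": -1, "dx": 0, "dy": 0, "dz": 0, "wx": 0, "wy": 0, "wz": 0},
  {"claw": -1, "dx": 0, "dy": 0, "dz": 0, "wx": 0, "wy": 0, "wz": 0},
  {"claw": -1, "dx": 0, "dy": 0, "dz": 0, "wx": 0, "wy": 0, "wz": 0},
  {"claw": -1, "dx": 0, "dy": 0, "dz": -0.02, "wx": 0, "wy": 0, "wz": 0},
  {"claw": -1, "dx": 0, "dy": 0, "dz": -0.03, "wx": 0, "wy": 0, "wz": 0},
  {"claw": -1, "dx": 0, "dy": 0, "dz": -0.03, "wx": 0, "wy": 0, "wz": 0},
  {"claw": -1, "dx": 0, "dy": 0, "dz": -0.03, "wx": 0, "wy": 0, "wz": 0},
  {"claw": -1, "dx": 0, "dy": 0, "dz": 0, "wx": 0, "wy": 0, "wz": 0},
])

```text
clock: 10.95
eef_pos: [330.2, -288.0, 124.9]
orientation: [-179.5, 0.3, 160.2]
force: [0.8, 0.4, -1.8]
opening: 27.1
grasp_force: 30.0
```

Run:
```python
from h import *
go(470,0,130)
```

```text
at [ 330.2 -288.   124.9] [-179.5    0.3  160.2] d [-0.0338  0.3182 -0.0076] wz 0 q [ 53.  41. -29. 127.  52.  24.  51.]
```

Request:
arm_command([
  {"claw": -1, "dx": -0.0042, "dy": 0.0398, "dz": 0, "wx": 0, "wy": 0, "wz": 0},
  {"claw": -1, "dx": -0.0042, "dy": 0.0398, "dz": 0, "wx": 0, "wy": 0, "wz": 0},
  {"claw": -1, "dx": -0.0042, "dy": 0.0398, "dz": 0, "wx": 0, "wy": 0, "wz": 0},
  {"claw": -1, "dx": -0.0042, "dy": 0.0398, "dz": 0, "wx": 0, "wy": 0, "wz": 0},
  {"claw": -1, "dx": -0.0042, "dy": 0.0398, "dz": 0, "wx": 0, "wy": 0, "wz": 0},
  {"claw": -1, "dx": -0.0042, "dy": 0.0398, "dz": 0, "wx": 0, "wy": 0, "wz": 0},
  {"claw": -1, "dx": -0.0042, "dy": 0.0398, "dz": 0, "wx": 0, "wy": 0, "wz": 0},
  {"claw": -1, "dx": -0.0042, "dy": 0.0398, "dz": 0, "wx": 0, "wy": 0, "wz": 0},
  {"claw": -1, "dx": 0.0275, "dy": 0.0289, "dz": 0, "wx": 0, "wy": 0, "wz": 0},
  {"claw": -1, "dx": 0.0275, "dy": 0.0289, "dz": 0, "wx": 0, "wy": 0, "wz": 0},
  {"claw": -1, "dx": 0.0275, "dy": 0.0289, "dz": 0, "wx": 0, "wy": 0, "wz": 0},
  {"claw": -1, "dx": 0.0275, "dy": 0.0289, "dz": 0, "wx": 0, "wy": 0, "wz": 0},
  {"claw": -1, "dx": 0.0275, "dy": 0.0289, "dz": 0, "wx": 0, "wy": 0, "wz": 0},
  {"claw": -1, "dx": 0.0275, "dy": 0.0289, "dz": 0, "wx": 0, "wy": 0, "wz": 0},
  {"claw": -1, "dx": 0.0275, "dy": 0.0289, "dz": 0, "wx": 0, "wy": 0, "wz": 0},
  {"claw": -1, "dx": 0.0275, "dy": 0.0289, "dz": 0, "wx": 0, "wy": 0, "wz": 0},
  {"claw": -1, "dx": 0, "dy": 0, "dz": 0, "wx": 0, "wy": 0, "wz": 8.5},
  {"claw": -1, "dx": 0, "dy": 0, "dz": 0, "wx": 0, "wy": 0, "wz": 8.5},
  {"claw": -1, "dx": 0, "dy": 0, "dz": 0, "wx": 0, "wy": 0, "wz": 8.5},
  {"claw": -1, "dx": 0, "dy": 0, "dz": 0, "wx": 0, "wy": 0, "wz": 8.5},
])

```text
clock: 13.45
eef_pos: [339.9, 292.3, 117.6]
orientation: [-179.6, 0.5, 126.0]
force: [0.3, -0.4, -2.1]
opening: 27.3
grasp_force: 30.0
```

Run:
```python
from h import *
meas(save="pics/w4.png")
go(341.5,292,29,126.3)
```

```text
red  [318. 257.] [371.4 244.3] [116.2 131.2] 34.5
ply  [336. 171.] [341.8 301.7] [ 67.9 119.3] 80.1
ply EDGE [571. 156.] [488.5 431.3] [121.   92.2] 5.0
at [339.8 292.5 117.7] [-179.6    0.5  125.7] d [-0.0006  0.0016  0.0887] wz -0.6 q [-39.  40. -12. 125.  28.  18. -40.]
```

View pics/w4.png

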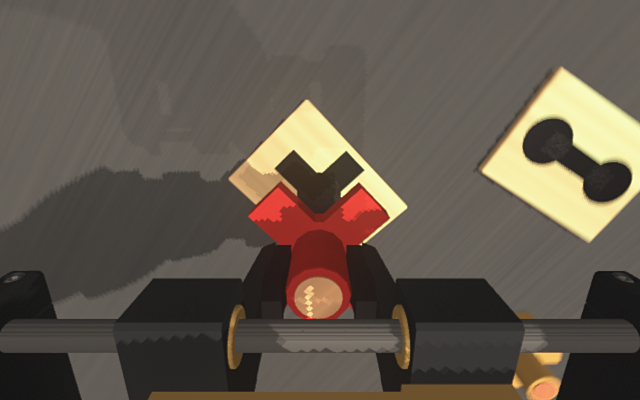

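The cross is over its board and matches the outline's orientation, with the black arms visible at (290,163) and (350,165). Lowering it now.

Request:
arm_command([
  {"claw": -1, "dx": -0.0005, "dy": 0.0015, "dz": 0.03, "wx": 0, "wy": 0, "wz": 0},
  {"claw": -1, "dx": 0, "dy": 0, "dz": 0.03, "wx": 0, "wy": 0, "wz": 0},
  {"claw": -1, "dx": 0, "dy": 0, "dz": 0.018, "wx": 0, "wy": 0, "wz": 0},
  {"claw": -1, "dx": 0, "dy": 0, "dz": 0.008, "wx": 0, "wy": 0, "wz": 0},
  {"claw": -1, "dx": 0, "dy": 0, "dz": 0.002, "wx": 0, "wy": 0, "wz": 0},
  {"claw": -1, "dx": 0, "dy": 0, "dz": 0, "wx": 0, "wy": 0, "wz": 0},
])

```text
clock: 14.25
eef_pos: [341.7, 292.7, 31.0]
orientation: [-179.7, 0.4, 126.3]
force: [0.1, -0.7, -2.0]
opening: 27.3
grasp_force: 30.0
```

Request:
arm_command([
  {"claw": -1, "dx": 0, "dy": 0, "dz": 0.003, "wx": 0, "wy": 0, "wz": 0},
  {"claw": 0.2, "dx": 0, "dy": 0, "dz": 0, "wx": 0, "wy": 0, "wz": 0},
  {"claw": 0.2, "dx": 0, "dy": 0, "dz": 0, "wx": 0, "wy": 0, "wz": 0},
  {"claw": 0.2, "dx": 0, "dy": 0, "dz": 0, "wx": 0, "wy": 0, "wz": 0},
  {"claw": 1, "dx": 0, "dy": 0, "dz": -0.03, "wx": 0, "wy": 0, "wz": 0},
  {"claw": 1, "dx": 0, "dy": 0, "dz": -0.04, "wx": 0, "wy": 0, "wz": 0},
  {"claw": 1, "dx": 0, "dy": 0, "dz": -0.04, "wx": 0, "wy": 0, "wz": 0},
  {"claw": 1, "dx": 0, "dy": 0, "dz": -0.04, "wx": 0, "wy": 0, "wz": 0},
  {"claw": 1, "dx": 0, "dy": 0, "dz": 0, "wx": 0, "wy": 0, "wz": 0},
])

```text
clock: 15.38
eef_pos: [342.7, 294.9, 180.1]
orientation: [180.0, 0.3, 126.2]
force: [0.6, 0.3, 0.3]
opening: 88.2
grasp_force: 0.0
```

Run:
```python
from h import *
im,K,P=meas()
for c in blobs(mask(im,'red'),800)[:1]:
    q=ray(c,K,P,20.);b=cv2.minAreaRect(q.astype(np.float32));print('z20',b)
meas("top",zr=12,amin=100)
go(658,88,180)
```

```text
red  [316. 177.] [343.  289.8] [72.  72.9] 36.1
ply  [317. 169.] [339.5 290.9] [ 90.1 119.3] 80.2
ply  [522. 143.] [487.1 432.8] [119.7  89.4] 5.7
z20 ((341.39410400390625, 291.9975280761719), (69.76451873779297, 70.6063232421875), 36.129825592041016)
red EDGE [625. 387.] [  56.3 -827.8] [75.4 67.5] 89.1
red  [226. 275.] [340.1 278.7] [45.7 73. ] 80.6
red  [367. 238.] [ 452.3 -118.7] [63.8 67.1] 0.7
red  [297. 168.] [658.3  88.3] [85.1 52.1] 13.3
red  [358. 166.] [666.4 -93.1] [103.2  38.7] 30.8
ply EDGE [115. 392.] [ 37.4 572.6] [ 70.3 135.6] 0.8
ply EDGE [308. 379.] [56.9 28.3] [ 93.8 155. ] 0.8
ply EDGE [139. 381.] [ 47.5 514.6] [168.2  32.3] 48.7
ply EDGE [155. 375.] [ 65.7 474.4] [202.3  31.5] 49.2
ply  [224. 288.] [304.2 298.8] [98.8 47.9] 76.6
ply  [ 92. 309.] [244.2 666.7] [197.6  22.5] 11.2
ply  [227. 261.] [379.2 285.8] [97.9 50.2] 79.7
ply  [366. 238.] [ 451.7 -118.5] [127.1  98.9] 23.5
ply  [178. 222.] [488.7 434.5] [128.4  97.7] 4.6
ply  [473. 221.] [ 504.9 -432.7] [ 99.8 127.1] 89.9
at [341.6 293.5 177.7] [-179.7    0.4  126.2] d [-0.3527  0.1338 -0.0006] wz 0 q [-31.  34. -24. 122.  28.  29. -41.]
```

Request:
arm_command([
  {"claw": 1, "dx": -0.0441, "dy": 0.0167, "dz": 0, "wx": 0, "wy": 0, "wz": 0},
  {"claw": 1, "dx": -0.0441, "dy": 0.0167, "dz": 0, "wx": 0, "wy": 0, "wz": 0},
  {"claw": 1, "dx": -0.0441, "dy": 0.0167, "dz": 0, "wx": 0, "wy": 0, "wz": 0},
  {"claw": 1, "dx": -0.0441, "dy": 0.0167, "dz": 0, "wx": 0, "wy": 0, "wz": 0},
  {"claw": 1, "dx": -0.0441, "dy": 0.0167, "dz": 0, "wx": 0, "wy": 0, "wz": 0},
  {"claw": 1, "dx": -0.0441, "dy": 0.0167, "dz": 0, "wx": 0, "wy": 0, "wz": 0},
  {"claw": 1, "dx": -0.0441, "dy": 0.0167, "dz": 0, "wx": 0, "wy": 0, "wz": 0},
  {"claw": 1, "dx": -0.0441, "dy": 0.0167, "dz": 0, "wx": 0, "wy": 0, "wz": 0},
  {"claw": 1, "dx": 0, "dy": 0, "dz": 0, "wx": 0, "wy": 0, "wz": 7.6},
  {"claw": 1, "dx": 0, "dy": 0, "dz": 0, "wx": 0, "wy": 0, "wz": 7.6},
  {"claw": 1, "dx": 0, "dy": 0, "dz": 0, "wx": 0, "wy": 0, "wz": 7.6},
  {"claw": 1, "dx": 0, "dy": 0, "dz": 0, "wx": 0, "wy": 0, "wz": 0},
  {"claw": 1, "dx": 0, "dy": 0, "dz": 0, "wx": 0, "wy": 0, "wz": 0},
])

```text
clock: 17.1
eef_pos: [657.3, 88.3, 178.1]
orientation: [-179.8, 0.5, 103.6]
force: [-0.2, 0.3, -0.2]
opening: 87.9
grasp_force: 0.0
```

Run:
```python
from h import *
meas(save="pics/w5.png")
go(658,88,20,103.3)
```

```text
red  [320. 174.] [658.4  86.7] [84.2 53.9] 13.6
ply  [474.  66.] [768.  216.2] [39.4 18.4] 27.6
at [657.5  88.3 178.4] [-179.8    0.5  103.6] d [0.0008 0.001  0.1584] wz 0.3 q [  0.  48. -23.  85.  22.  52. -17.]
```

View pics/w5.png

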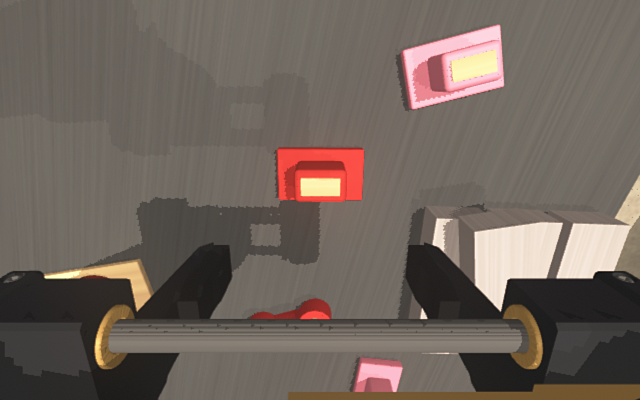

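The red block is centred at (320,174) and square to the fingers. The pink look-alike is at (455,65), and the stone pile on the right is about 110 mm away, which clears the gripper body.

Request:
arm_command([
  {"claw": 0.6, "dx": -0.001, "dy": 0, "dz": 0.03, "wx": 0, "wy": 0, "wz": 0},
  {"claw": 0.6, "dx": 0, "dy": 0, "dz": 0.035, "wx": 0, "wy": 0, "wz": 0},
  {"claw": 0.6, "dx": 0, "dy": 0, "dz": 0.035, "wx": 0, "wy": 0, "wz": 0},
  {"claw": 0.6, "dx": 0, "dy": 0, "dz": 0.03, "wx": 0, "wy": 0, "wz": 0},
  {"claw": 0.6, "dx": 0, "dy": 0, "dz": 0.02, "wx": 0, "wy": 0, "wz": 0},
  {"claw": 0.6, "dx": 0, "dy": 0, "dz": 0.008, "wx": 0, "wy": 0, "wz": 0},
  {"claw": 0.6, "dx": 0, "dy": 0, "dz": 0, "wx": 0, "wy": 0, "wz": 0},
])

```text
clock: 18.02
eef_pos: [658.2, 86.1, 21.4]
orientation: [-179.9, 0.5, 103.5]
force: [0.0, -0.7, 0.8]
opening: 70.7
grasp_force: 0.0
```

Request:
arm_command([
  {"claw": -1, "dx": 0, "dy": 0, "dz": 0.001, "wx": 0, "wy": 0, "wz": 0},
  {"claw": -1, "dx": 0, "dy": 0, "dz": 0, "wx": 0, "wy": 0, "wz": 0},
  {"claw": -1, "dx": 0, "dy": 0, "dz": 0, "wx": 0, "wy": 0, "wz": 0},
  {"claw": -1, "dx": 0, "dy": 0, "dz": 0, "wx": 0, "wy": 0, "wz": 0},
  {"claw": -1, "dx": 0, "dy": 0, "dz": 0, "wx": 0, "wy": 0, "wz": 0},
  {"claw": -1, "dx": 0, "dy": 0, "dz": 0, "wx": 0, "wy": 0, "wz": 0},
  {"claw": -1, "dx": 0, "dy": 0, "dz": -0.02, "wx": 0, "wy": 0, "wz": 0},
  {"claw": -1, "dx": 0, "dy": 0, "dz": -0.03, "wx": 0, "wy": 0, "wz": 0},
  {"claw": -1, "dx": 0, "dy": 0, "dz": -0.03, "wx": 0, "wy": 0, "wz": 0},
  {"claw": -1, "dx": 0, "dy": 0, "dz": -0.03, "wx": 0, "wy": 0, "wz": 0},
  {"claw": -1, "dx": 0, "dy": 0, "dz": 0, "wx": 0, "wy": 0, "wz": 0},
])

```text
clock: 19.4
eef_pos: [659.8, 87.6, 133.4]
orientation: [179.8, 0.4, 103.4]
force: [-0.1, 0.8, -1.1]
opening: 46.0
grasp_force: 30.0
```

Request:
arm_command([
  {"claw": -1, "dx": -0.0469, "dy": -0.027, "dz": 0, "wx": 0, "wy": 0, "wz": 0},
  {"claw": -1, "dx": -0.0469, "dy": -0.027, "dz": 0, "wx": 0, "wy": 0, "wz": 0},
  {"claw": -1, "dx": -0.0469, "dy": -0.027, "dz": 0, "wx": 0, "wy": 0, "wz": 0},
  {"claw": -1, "dx": -0.0469, "dy": -0.027, "dz": 0, "wx": 0, "wy": 0, "wz": 0},
  {"claw": -1, "dx": -0.0469, "dy": -0.027, "dz": 0, "wx": 0, "wy": 0, "wz": 0},
  {"claw": -1, "dx": -0.0469, "dy": -0.027, "dz": 0, "wx": 0, "wy": 0, "wz": 0},
  {"claw": -1, "dx": -0.0469, "dy": -0.027, "dz": 0, "wx": 0, "wy": 0, "wz": 0},
  {"claw": -1, "dx": -0.0469, "dy": -0.027, "dz": 0, "wx": 0, "wy": 0, "wz": 0},
  {"claw": -1, "dx": -0.0469, "dy": -0.027, "dz": 0, "wx": 0, "wy": 0, "wz": 0},
  {"claw": -1, "dx": -0.0469, "dy": -0.027, "dz": 0, "wx": 0, "wy": 0, "wz": 0},
  {"claw": -1, "dx": 0, "dy": 0, "dz": 0, "wx": 0, "wy": 0, "wz": 6.7},
  {"claw": -1, "dx": 0, "dy": 0, "dz": 0, "wx": 0, "wy": 0, "wz": 6.7},
  {"claw": -1, "dx": 0, "dy": 0, "dz": 0, "wx": 0, "wy": 0, "wz": 0},
  {"claw": -1, "dx": 0, "dy": 0, "dz": 0, "wx": 0, "wy": 0, "wz": 0},
])

```text
clock: 21.15
eef_pos: [504.1, -431.5, 134.1]
orientation: [-179.9, 0.4, 90.2]
force: [0.3, 0.3, -1.2]
opening: 45.9
grasp_force: 30.0
```

Run:
```python
from h import *
meas(save="pics/w6.png")
go(505,-433,30,90)
```

```text
red  [318. 248.] [ 504.1 -502.4] [144.4 125. ] 0.1
ply  [319. 160.] [ 504.3 -414.2] [ 49.6 119.1] 89.2
ply EDGE [485.  22.] [ 622.7 -306.5] [73.2 31.8] 0.1
at [ 504.3 -431.6  134.2] [-179.9    0.4   90.2] d [-0.0006  0.0008  0.1043] wz 0.2 q [ 49.  51. -24.  87.  26.  47.  15.]
```

View pics/w6.png

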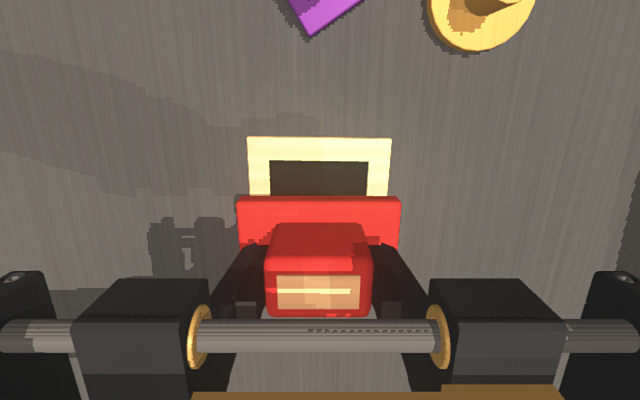

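The block is square with its outline, whose black rectangle shows at (318,178). Lowering and releasing.

Request:
arm_command([
  {"claw": -1, "dx": -0.001, "dy": 0.001, "dz": 0.03, "wx": 0, "wy": 0, "wz": 0},
  {"claw": -1, "dx": 0, "dy": 0, "dz": 0.03, "wx": 0, "wy": 0, "wz": 0},
  {"claw": -1, "dx": 0, "dy": 0, "dz": 0.03, "wx": 0, "wy": 0, "wz": 0},
  {"claw": -1, "dx": 0, "dy": 0, "dz": 0.008, "wx": 0, "wy": 0, "wz": 0},
  {"claw": -1, "dx": 0, "dy": 0, "dz": 0.004, "wx": 0, "wy": 0, "wz": 0},
  {"claw": -1, "dx": 0, "dy": 0, "dz": 0, "wx": 0, "wy": 0, "wz": 0},
  {"claw": -1, "dx": 0, "dy": 0, "dz": 0, "wx": 0, "wy": 0, "wz": 0},
])

```text
clock: 22.08
eef_pos: [506.2, -434.2, 33.9]
orientation: [179.9, 0.5, 90.0]
force: [0.5, -0.1, -1.3]
opening: 45.4
grasp_force: 30.0
```

Request:
arm_command([
  {"claw": -1, "dx": 0, "dy": 0, "dz": 0.003, "wx": 0, "wy": 0, "wz": 0},
  {"claw": -1, "dx": 0, "dy": 0, "dz": 0.002, "wx": 0, "wy": 0, "wz": 0},
  {"claw": -1, "dx": 0, "dy": 0, "dz": 0, "wx": 0, "wy": 0, "wz": 0},
  {"claw": 0.7, "dx": 0, "dy": 0, "dz": 0, "wx": 0, "wy": 0, "wz": 0},
  {"claw": 0.7, "dx": 0, "dy": 0, "dz": 0, "wx": 0, "wy": 0, "wz": 0},
  {"claw": 0.7, "dx": 0, "dy": 0, "dz": 0, "wx": 0, "wy": 0, "wz": 0},
  {"claw": 1, "dx": 0, "dy": 0, "dz": -0.03, "wx": 0, "wy": 0, "wz": 0},
  {"claw": 1, "dx": 0, "dy": 0, "dz": -0.04, "wx": 0, "wy": 0, "wz": 0},
  {"claw": 1, "dx": 0, "dy": 0, "dz": -0.04, "wx": 0, "wy": 0, "wz": 0},
  {"claw": 1, "dx": 0, "dy": 0, "dz": -0.04, "wx": 0, "wy": 0, "wz": 0},
  {"claw": 1, "dx": 0, "dy": 0, "dz": 0, "wx": 0, "wy": 0, "wz": 0},
])

```text
clock: 23.45
eef_pos: [507.6, -433.6, 181.3]
orientation: [179.7, 0.7, 90.0]
force: [0.9, -0.1, 0.0]
opening: 88.1
grasp_force: 0.0
```

Run:
```python
from h import *
meas(zr=20)
go(666.4,-93.1,175)
```

```text
red  [315. 172.] [ 505.1 -432.3] [52.6 82.3] 89.9
ply  [313. 169.] [ 503.7 -434.3] [ 90.2 119.8] 89.2
at [ 506.2 -433.   179. ] [179.9   0.6  90. ] d [0.3398 0.1604 0.001 ] wz 0 q [ 49.  48. -25.  85.  24.  52.  16.]
```

Request:
arm_command([
  {"claw": 1, "dx": 0.0425, "dy": 0.02, "dz": 0, "wx": 0, "wy": 0, "wz": 0},
  {"claw": 1, "dx": 0.0425, "dy": 0.02, "dz": 0, "wx": 0, "wy": 0, "wz": 0},
  {"claw": 1, "dx": 0.0425, "dy": 0.02, "dz": 0, "wx": 0, "wy": 0, "wz": 0},
  {"claw": 1, "dx": 0.0425, "dy": 0.02, "dz": 0, "wx": 0, "wy": 0, "wz": 0},
  {"claw": 1, "dx": 0.0425, "dy": 0.02, "dz": 0, "wx": 0, "wy": 0, "wz": 0},
  {"claw": 1, "dx": 0.0425, "dy": 0.02, "dz": 0, "wx": 0, "wy": 0, "wz": 0},
  {"claw": 1, "dx": 0.0425, "dy": 0.02, "dz": 0, "wx": 0, "wy": 0, "wz": 0},
  {"claw": 1, "dx": 0.0425, "dy": 0.02, "dz": 0, "wx": 0, "wy": 0, "wz": 0},
  {"claw": 1, "dx": 0, "dy": 0, "dz": 0, "wx": 0, "wy": 0, "wz": -10},
  {"claw": 1, "dx": 0, "dy": 0, "dz": 0, "wx": 0, "wy": 0, "wz": -10},
  {"claw": 1, "dx": 0, "dy": 0, "dz": 0, "wx": 0, "wy": 0, "wz": -10},
  {"claw": 1, "dx": 0, "dy": 0, "dz": 0, "wx": 0, "wy": 0, "wz": -10},
  {"claw": 1, "dx": 0, "dy": 0, "dz": 0, "wx": 0, "wy": 0, "wz": -10},
  {"claw": 1, "dx": 0, "dy": 0, "dz": 0, "wx": 0, "wy": 0, "wz": -10},
  {"claw": 1, "dx": 0, "dy": 0, "dz": 0, "wx": 0, "wy": 0, "wz": -10},
  {"claw": 1, "dx": 0, "dy": 0, "dz": 0, "wx": 0, "wy": 0, "wz": -10},
  {"claw": 1, "dx": 0, "dy": 0, "dz": 0, "wx": 0, "wy": 0, "wz": -10},
  {"claw": 1, "dx": 0, "dy": 0, "dz": 0, "wx": 0, "wy": 0, "wz": -10},
  {"claw": 1, "dx": 0, "dy": 0, "dz": 0, "wx": 0, "wy": 0, "wz": -10},
  {"claw": 1, "dx": 0, "dy": 0, "dz": 0, "wx": 0, "wy": 0, "wz": -10},
])

```text
clock: 26.0
eef_pos: [664.2, -92.6, 172.7]
orientation: [-179.7, -0.4, -149.6]
force: [0.2, 0.9, 0.0]
opening: 88.3
grasp_force: 0.0
```

Run:
```python
from h import *
meas(zr=20,save="pics/w7.png")
go(666.4,-93.1,20,210.8)
```

```text
red  [319. 178.] [664.6 -94.4] [104.1  37.4] 30.7
ply EDGE [415.   9.] [501.1 -99.3] [18.7 93. ] 30.3
at [664.2 -92.8 172.5] [-179.7   -0.4 -149.3] d [-0.0028 -0.0006  0.1525] wz -0.1 q [ 28.  55. -52.  83.  46.  65.  88.]
```

View pics/w7.png

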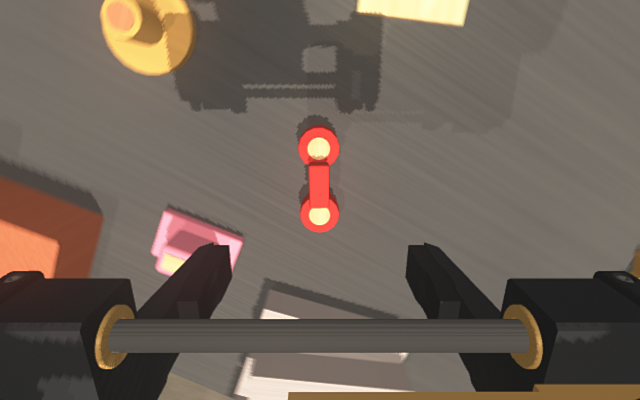

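The link lies along the tool's x axis at (319,178). The pink block (200,240) and brass disc (148,30) are both clear of the fingers. Descending.

Request:
arm_command([
  {"claw": 0.4, "dx": 0, "dy": -0.001, "dz": 0.03, "wx": 0, "wy": 0, "wz": 0},
  {"claw": 0.4, "dx": 0, "dy": 0, "dz": 0.035, "wx": 0, "wy": 0, "wz": 0},
  {"claw": 0.4, "dx": 0, "dy": 0, "dz": 0.035, "wx": 0, "wy": 0, "wz": 0},
  {"claw": 0.4, "dx": 0, "dy": 0, "dz": 0.03, "wx": 0, "wy": 0, "wz": 0},
  {"claw": 0.4, "dx": 0, "dy": 0, "dz": 0.018, "wx": 0, "wy": 0, "wz": 0},
  {"claw": 0.4, "dx": 0, "dy": 0, "dz": 0.006, "wx": 0, "wy": 0, "wz": 0},
  {"claw": 0.4, "dx": 0, "dy": 0, "dz": 0, "wx": 0, "wy": 0, "wz": 0},
])

```text
clock: 26.92
eef_pos: [666.0, -94.4, 21.1]
orientation: [-179.6, -0.2, -150.0]
force: [-0.5, 0.2, 1.1]
opening: 61.6
grasp_force: 0.0
```

Close and lift.

Request:
arm_command([
  {"claw": -1, "dx": 0, "dy": 0, "dz": 0.002, "wx": 0, "wy": 0, "wz": 0},
  {"claw": -1, "dx": 0, "dy": 0, "dz": 0, "wx": 0, "wy": 0, "wz": 0},
  {"claw": -1, "dx": 0, "dy": 0, "dz": 0, "wx": 0, "wy": 0, "wz": 0},
  {"claw": -1, "dx": 0, "dy": 0, "dz": 0, "wx": 0, "wy": 0, "wz": 0},
  {"claw": -1, "dx": 0, "dy": 0, "dz": 0, "wx": 0, "wy": 0, "wz": 0},
  {"claw": -1, "dx": 0, "dy": 0, "dz": 0, "wx": 0, "wy": 0, "wz": 0},
  {"claw": -1, "dx": 0, "dy": 0, "dz": 0, "wx": 0, "wy": 0, "wz": 0},
  {"claw": -1, "dx": 0, "dy": 0, "dz": -0.02, "wx": 0, "wy": 0, "wz": 0},
  {"claw": -1, "dx": 0, "dy": 0, "dz": -0.03, "wx": 0, "wy": 0, "wz": 0},
  {"claw": -1, "dx": 0, "dy": 0, "dz": -0.03, "wx": 0, "wy": 0, "wz": 0},
  {"claw": -1, "dx": 0, "dy": 0, "dz": -0.03, "wx": 0, "wy": 0, "wz": 0},
  {"claw": -1, "dx": 0, "dy": 0, "dz": 0, "wx": 0, "wy": 0, "wz": 0},
])

```text
clock: 28.42
eef_pos: [667.7, -93.6, 132.2]
orientation: [-179.4, 0.0, -150.0]
force: [-0.5, 0.3, -1.5]
opening: 18.1
grasp_force: 30.0
```

Run:
```python
from h import *
go(487.8,433.7,130,185.3)
```

```text
at [667.7 -93.6 132.2] [-179.4    0.  -150. ] d [-0.1079  0.5466 -0.0032] wz 24.7 q [ 28.  58. -50.  85.  49.  61.  86.]
```

Request:
arm_command([
  {"claw": -1, "dx": -0.0108, "dy": 0.0547, "dz": 0, "wx": 0, "wy": 0, "wz": 0},
  {"claw": -1, "dx": -0.0108, "dy": 0.0547, "dz": 0, "wx": 0, "wy": 0, "wz": 0},
  {"claw": -1, "dx": -0.0108, "dy": 0.0547, "dz": 0, "wx": 0, "wy": 0, "wz": 0},
  {"claw": -1, "dx": -0.0108, "dy": 0.0547, "dz": 0, "wx": 0, "wy": 0, "wz": 0},
  {"claw": -1, "dx": -0.0108, "dy": 0.0547, "dz": 0, "wx": 0, "wy": 0, "wz": 0},
  {"claw": -1, "dx": -0.0108, "dy": 0.0547, "dz": 0, "wx": 0, "wy": 0, "wz": 0},
  {"claw": -1, "dx": -0.0108, "dy": 0.0547, "dz": 0, "wx": 0, "wy": 0, "wz": 0},
  {"claw": -1, "dx": -0.0108, "dy": 0.0547, "dz": 0, "wx": 0, "wy": 0, "wz": 0},
  {"claw": -1, "dx": -0.0108, "dy": 0.0547, "dz": 0, "wx": 0, "wy": 0, "wz": 0},
  {"claw": -1, "dx": -0.0108, "dy": 0.0547, "dz": 0, "wx": 0, "wy": 0, "wz": 0},
  {"claw": -1, "dx": 0, "dy": 0, "dz": 0, "wx": 0, "wy": 0, "wz": 8.2},
  {"claw": -1, "dx": 0, "dy": 0, "dz": 0, "wx": 0, "wy": 0, "wz": 8.2},
  {"claw": -1, "dx": 0, "dy": 0, "dz": 0, "wx": 0, "wy": 0, "wz": 8.2},
  {"claw": -1, "dx": 0, "dy": 0, "dz": 0, "wx": 0, "wy": 0, "wz": 0},
  {"claw": -1, "dx": 0, "dy": 0, "dz": 0, "wx": 0, "wy": 0, "wz": 0},
])

```text
clock: 30.3
eef_pos: [485.4, 433.4, 123.9]
orientation: [-179.5, -0.1, -174.4]
force: [-0.0, 0.0, -0.7]
opening: 17.7
grasp_force: 30.0
```

Run:
```python
from h import *
meas(save="pics/w8.png")
go(487.8,433.7,29,185.3)
```

```text
red  [320. 237.] [531.4 435.1] [157.1  66.1] 6.0
red EDGE [130.  17.] [367.5 285.6] [30.2 27.1] 80.8
ply  [276. 181.] [486.9 399.7] [107.   25.3] 6.9
ply  [363. 187.] [483.7 464.3] [117.9  29. ] 4.6
ply EDGE [171.  37.] [376.  310.6] [37.  52.3] 80.2
at [485.4 433.5 124. ] [-1.795e+02 -1.000e-01 -1.745e+02] d [-0.0026  0.0008  0.095 ] wz 0.2 q [-25.  55. -42.  89.  43.  54.  14.]
```

View pics/w8.png

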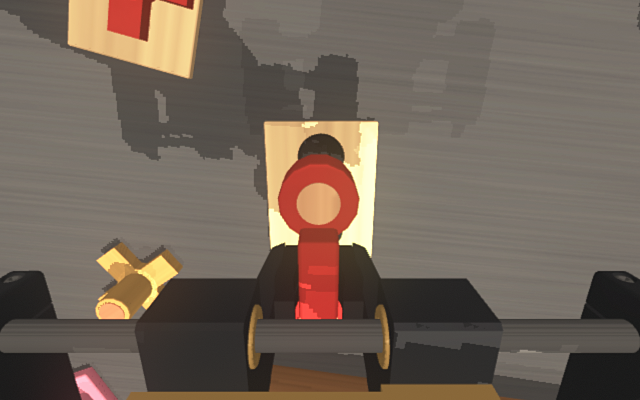

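The link is over its board along the outline's axis, with the outline's end visible at (321,148). Lowering.

Request:
arm_command([
  {"claw": -1, "dx": -0.0025, "dy": 0.001, "dz": 0.03, "wx": 0, "wy": 0, "wz": 0},
  {"claw": -1, "dx": 0, "dy": 0, "dz": 0.03, "wx": 0, "wy": 0, "wz": 0},
  {"claw": -1, "dx": 0, "dy": 0, "dz": 0.022, "wx": 0, "wy": 0, "wz": 0},
  {"claw": -1, "dx": 0, "dy": 0, "dz": 0.008, "wx": 0, "wy": 0, "wz": 0},
  {"claw": -1, "dx": 0, "dy": 0, "dz": 0.004, "wx": 0, "wy": 0, "wz": 0},
  {"claw": -1, "dx": 0, "dy": 0, "dz": 0, "wx": 0, "wy": 0, "wz": 0},
  {"claw": -1, "dx": 0, "dy": 0, "dz": 0, "wx": 0, "wy": 0, "wz": 0},
])

```text
clock: 31.22
eef_pos: [488.2, 434.9, 31.4]
orientation: [-179.6, -0.0, -174.6]
force: [-1.1, -0.1, -1.0]
opening: 17.4
grasp_force: 30.0
```

Request:
arm_command([
  {"claw": -1, "dx": 0, "dy": 0, "dz": 0.002, "wx": 0, "wy": 0, "wz": 0},
  {"claw": -1, "dx": 0, "dy": 0, "dz": 0.002, "wx": 0, "wy": 0, "wz": 0},
  {"claw": -1, "dx": 0, "dy": 0, "dz": 0, "wx": 0, "wy": 0, "wz": 0},
  {"claw": 0.2, "dx": 0, "dy": 0, "dz": 0, "wx": 0, "wy": 0, "wz": 0},
  {"claw": 0.2, "dx": 0, "dy": 0, "dz": 0, "wx": 0, "wy": 0, "wz": 0},
  {"claw": 0.2, "dx": 0, "dy": 0, "dz": 0, "wx": 0, "wy": 0, "wz": 0},
  {"claw": 0.2, "dx": 0, "dy": 0, "dz": 0, "wx": 0, "wy": 0, "wz": 0},
  {"claw": 0.2, "dx": 0, "dy": 0, "dz": -0.03, "wx": 0, "wy": 0, "wz": 0},
  {"claw": 0.2, "dx": 0, "dy": 0, "dz": -0.04, "wx": 0, "wy": 0, "wz": 0},
  {"claw": 0.2, "dx": 0, "dy": 0, "dz": -0.04, "wx": 0, "wy": 0, "wz": 0},
  {"claw": 0.2, "dx": 0, "dy": 0, "dz": -0.04, "wx": 0, "wy": 0, "wz": 0},
  {"claw": 0.2, "dx": 0, "dy": 0, "dz": 0, "wx": 0, "wy": 0, "wz": 0},
  {"claw": 0.2, "dx": 0, "dy": 0, "dz": 0, "wx": 0, "wy": 0, "wz": 0},
])

```text
clock: 32.85
eef_pos: [487.7, 434.9, 175.9]
orientation: [-179.5, -0.1, -174.6]
force: [0.4, -0.4, 0.6]
opening: 53.0
grasp_force: 0.0
```

Run:
```python
from h import *
meas(zr=30)
im,_,_=snap("side");cv2.imwrite("pics/side1.png",im[:,:,::-1])
```

```text
red  [319. 199.] [504.7 433.7] [66.5 35.2] 6.4
red  [319. 146.] [453.5 429.5] [34.7 35.7] 5.5
red EDGE [176.  16.] [367.2 309.3] [32.2 60.2] 5.3
ply  [286. 182.] [495.7 400.8] [110.1  32.2] 10.6
ply  [349. 172.] [484.4 460.5] [119.3  35.3] 5.5
```

View pics/side1.png

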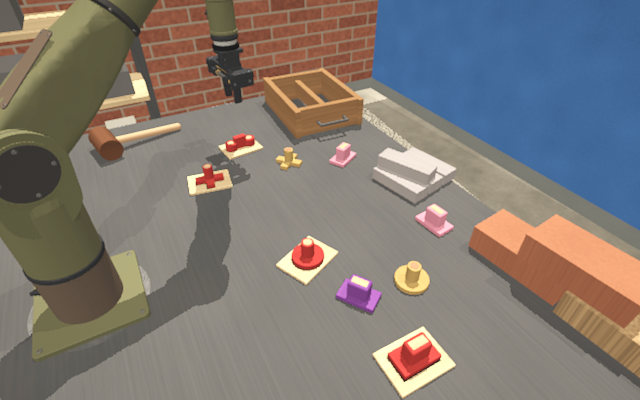

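The side view shows all four patterns upright on their boards: link (240,145), cross (209,180), disc (307,253) and block (414,355). The brass castings (289,158) and (412,280) haven't moved. Handing in.

```bash
python3 -c "
from rig import arm
print(arm.finish_job())"
```

```text
the job is handed in; nothing more can be done
None
```

I placed all four red patterns upright on their own boards, centred and turned to match by the camera checks, left the brass castings untouched, and handed the job in at about 33 s of the 115 s; no verdict came back.

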